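# Index the parts carousel and tip the washed bolts down its chute

## Robot

A 7-joint arm with a two-finger parallel gripper is mounted at the origin on the work surface. World frame = base frame: x ahead of the robot, y to its left, z up, the work surface at z = 0. Lengths are in mm, angles in degrees, forces in N, time in s.
With the tool pointing down it reaches from about 400 to 850 mm from the base axis. Payload 4.5 kg.
Tool frame: the origin (TCP) lies at the very end of the fingers, on their centre line; the grasp point (between the pads) lies 19 mm behind it (robot.grip_point_offset is the distance from the TCP to the grasp point, in mm); y points along the fingers, z is the direction in which the jaws open and shut, and the axes are right-handed (so a half turn about y gives the same grasp; the last joint's range is limited). The gripper opens to 88 mm and grips with 3 to 60 N. Pads are 18 mm wide; open, the fingers measure 123 mm over their backs; the gripper's body (75 mm by 187 mm) begins 45 mm behind the grasp point.
Start: joints at [-66.704, 39.483, -11.15, 89.685, 9.013, 51.709, -12.324], TCP at [227.623, 582.101, 238.743] pointing down, gripper open.
Joint ranges: [-172.22, 172.22], [-26.19, 119.32], [-84.43, 86.54], [7.71, 146.69], [-57.33, 237.33], [2.42, 119.75], [-152.13, 152.13]. Speed limits (degrees/s): [147.25, 147.25, 180, 180, 180, 180, 180].

## Interface

Orientations are given as a 3x3 rotation matrix whose columns are the frame's x, y, z axes.
In Python, from rig import robot gives the robot as it stands.
- The arm moves only by the shell command python3 -m pendant 'ROWS' [FORCE]. ROWS is JSON, a list of rows, each an object with "dr": the turn, a rotation vector about the tool's x, y, z in degrees, a list of three; "delta_pos": the shift along the tool's x, y, z in m, a list of three; "grip": the opening, from 0 (shut) to 1 (fully open). A call has 1 to 12 rows; each row shifts and turns the pose as measured when the row begins, along the tool's axes as they then stand; what a row does not reach is not made up. A row lasts 1/10 s, in which the tool goes at most 50 mm and 8.59 degrees, less where a joint would pass 70% of its speed; a pose out of reach is approached as far as the arm can. A call with a gripper value outside its range is refused whole. The fingers move at their own pace and stop on an object; FORCE is the grip in N (left out, the last holds). Time passes only in rows, so rows that do not move let the fingers close. It gives the time, the measured TCP pose, the force and the opening at its end, in the units of the state.
- robot.get_state(): the state, without advancing time (a new reading comes with each control period).
- robot.get_image(name): name is "side" or "top"; returns a dict with "img" (420x560x3 uint8, blue, green, red), "fx", "fy", "cx", "cy" (pixels), "cam_to_world" (4x4, takes a point from camera to world coordinates). Camera axes: x right, y down, z forward; pixel columns grow to the right and rows downward; lengths in mm; the calibration is good to about 2 mm. A picture is of the moment at which its call begins. There is no depth.
- robot.sign_off(): hands the job in, once; it reports no verdict.
The state is a dict: "clock": time; "joint_positions": joint angles; "joint_vel": joint speeds; "effort": joint torques, N m; "eef_pos": TCP position; "ee_rot": TCP orientation; "force": force on the tool from outside, world axes, zero at the start; "wrist_torque": the same for the moment, N m; "gripper_width": finger opening in mm.
Only numpy, scipy, OpenCV 4.12 (cv2) and the standard library are available. Lean on these libraries where they do the work, as an engineer would, in place of code of your own. Each camera call takes 0.05 s, during which the arm holds its last target. There are 200 camera calls.

## Task

Turn the parts carousel so that its blue compartment stands squarely under the mouth of the chute, then pick up the blue-handled wash pan and tip its three bolts down the chute into that compartment. Set the empty pan back down upright on its drip tray, and leave the carousel turned that way and the can, spanner and hammer undisturbed.

Things in the scene. Friction and masses are not known exactly. Their poses are not given: they have to be found in the camera images.
- carousel (a joint): turn (rad) of the parts carousel, a round grey bin 300 mm across on a vertical spindle; positive is anticlockwise from above. At 0 or any whole turn the blue compartment is centred under the chute. Starts between 0.9 and 5.4; turn it either way (limits at two turns each way). Bearing friction 0.12 N m; it stays where it is left.
- knob (a point): centre of the black T-bar on top of the spindle, for turning the carousel: 90 mm long, 16 mm wide, 26 mm high, centre 138 mm above the bench, on a round stem 22 mm thick; below is the hub, 64 mm across, its top 95 mm above the bench. The bar lies along this point's x axis, which points to the middle of the blue compartment; z is up.
- blue_bay (a point): middle of the blue compartment's floor, 95 mm from the spindle, 23 mm above the bench; x points out from the spindle, z up. Five equal compartments, 32 to 146 mm from the spindle; 4 mm rim and dividers, 45 mm high (tops at 68 mm). Floors anticlockwise from above: blue, yellow, red, grey, green. Yellow and green hold a fixed bearing, red a gear (to 21 mm high); blue and grey are empty.
- drop_point (a point): fixed point under the chute's mouth, 95 mm from the spindle and 23 mm above the bench, where the middle of the blue compartment should come. Its x axis is level and points from the spindle out along the chute (uphill); z is up.
- chute_inlet (a point): middle of the upper edge of the chute's floor, 177 mm above the bench, 270 mm out from the spindle; axes as drop_point. The aluminium chute falls at 32 degrees from here straight towards the spindle; it is 132 mm wide inside here, with side walls 36 mm high and no end wall. Its two legs stand 228 mm out on a base plate 130 mm wide that ends 270 mm out.
- chute_mouth (a point): middle of the lower, open edge of the chute's floor, 80 mm above the bench, 115 mm out from the spindle, 92 mm wide inside; axes as drop_point.
- pan_grip (a point): centre of the blue handle bar of the steel wash pan: bar 90 mm long (this point's x), 16 mm wide (y), 24 mm high, level, 108 mm above the pan's underside, on two round hoops 34 mm fore and aft. The open pouring nose is towards MINUS x; z is the pan's up. Pan 0.38 kg (varies by a fifth), bolts 85 g each, balanced near the middle of the bar.
- pan_lip (a point): middle of the front edge of the pan's nose, 80 mm towards minus x from the handle's centre, 11 mm above the pan's underside; axes as pan_grip. The pan is 90 mm wide (97 at the hoops), 137 mm long, walls 38 mm high at back and sides; its nose floor rises at 16 degrees over the last 30 mm. The bolts slide out once it is tipped nose-down 25 to 40 degrees.
- bolt0_mid (a point): first bolt, at its middle: steel hexagon bolt 75 mm long, shank 12 mm, head 19 mm across flats and 10 mm thick towards +x of the point. Starts lying in the pan.
- bolt1_mid (a point): second bolt, same as the first.
- bolt2_mid (a point): third bolt, same as the first.
- drip_tray: black tray fixed on the bench, 240 mm along its x by 180 mm along its y, floor 3 mm and rim 12 mm above the bench (rim wall 3 mm); origin under its centre. The pan stands in it at the start, level, its underside on the tray's floor, its x axis roughly along the tray's.
- spray_can: white and blue aerosol can, 65 mm across, 190 mm high, standing on the bench beyond the carousel; a bystander. Origin under its centre.
- spanner: steel spanner lying on the bench on the far left; a bystander.
- hammer: hammer lying on the bench at the near right; a bystander.
Mind the look-alikes: they are no part of the job. Of the things shaped like the part that bears pan_grip, the bare steel one is meant.

How it is judged:
By the outcome, as a careful person would: the job done as asked, in the order asked, and still so for the second after the job is handed in, with the robot touching nothing.
It also fails if it takes over 72 s, if anything falls off the work surface, if the arm or the gripper's body presses on something with over 40 N, if the wrist force passes 120 N, or if a joint passes its speed limit or range.

## Working session

There is one attempt and no reset: what is moved stays moved. The work goes in short steps, Python scripts to look and compute and a shell command to move; the robot and the scene stay as the last step left them, time stands still between calls to the robot, and variables do not carry over. Pictures are saved under pics/ and viewed, about 8 in all and at most 12, crops included, and the job is handed in when it is done.

```bash
ls; mkdir -p pics
python3 - <<'E'
from rig import robot
import cv2,numpy as np,pickle
d={}
for n in("side","top"):
    r=robot.get_image(n); d[n]=r; cv2.imwrite(f"pics/{n}0.png",r["img"]); print(n,r["fx"],r["fy"],r["cx"],r["cy"],np.round(r["cam_to_world"],3).tolist())
s=robot.get_state(); print(s)
E
```

```text
pics
side 426.70236594299246 426.70236594299246 284.91794873365023 211.32648778760472 [[-0.994, -0.083, 0.065, 441.773], [-0.104, 0.662, -0.743, 985.874], [0.018, -0.745, -0.667, 942.611], [0.0, 0.0, 0.0, 1.0]]
top 439.4318434766204 439.4318434766204 272.36304048715965 210.02630207837436 [[-0.02, -0.995, 0.103, 353.25], [-1.0, 0.02, -0.004, 96.258], [0.002, -0.103, -0.995, 1673.462], [0.0, 0.0, 0.0, 1.0]]
{'clock': 0.1, 'joint_positions': array([-66.70408607,  39.52964645, -11.14647965,  89.74017767,
         9.01561146,  51.70882405, -12.32653178]), 'joint_vel': array([ 0.00039937, -0.06112975, -0.11889167, -0.26524245,  0.07287009,
       -0.01827302,  0.02089591]), 'effort': array([-2.80259323e-03, -5.28503358e+01, -1.27126448e+00, -1.53837544e+01,
       -5.25017479e-02,  2.05721459e-03,  4.53700795e-05]), 'eef_pos': array([227.46544811, 581.51729515, 237.97111483]), 'ee_rot': array([[ 9.31347560e-01, -4.74306527e-04,  3.64131156e-01],
       [-3.64131435e-01, -1.61420103e-03,  9.31346172e-01],
       [ 1.46037318e-04, -9.99998585e-01, -1.67609211e-03]]), 'force': array([0.87290632, 0.64827322, 0.54983548]), 'wrist_torque': array([-0.00456179,  0.04897466, -0.01741518]), 'gripper_width': 87.86571919335947}
```

View pics/top0.png

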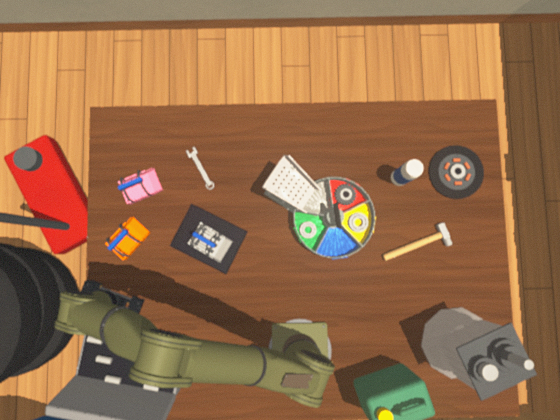

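View pics/side0.png

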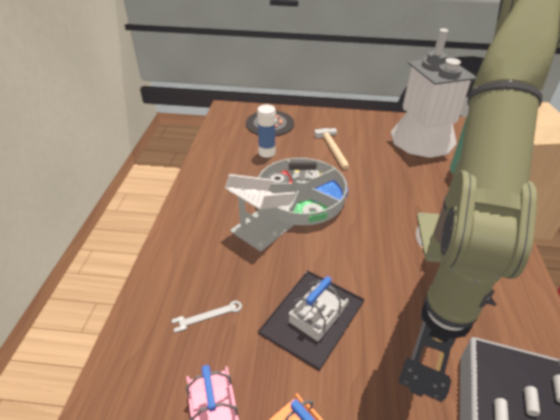

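Candidates in top view: pink pan (140,185), orange pan (127,237) and the bare steel pan in the black tray (208,238). The steel one, holding the bolts on its tray, fits. I'll confirm it in a crop together with the carousel.

```bash
cat > h.py <<'E'
import numpy as np,cv2
from rig import robot
def proj(r,P):
    T=np.linalg.inv(r["cam_to_world"]); p=T[:3,:3]@np.asarray(P,float)+T[:3,3]
    return np.array([r["fx"]*p[0]/p[2]+r["cx"],r["fy"]*p[1]/p[2]+r["cy"]])
def ray(r,u,v,z):
    T=r["cam_to_world"]; d=T[:3,:3]@np.array([(u-r["cx"])/r["fx"],(v-r["cy"])/r["fy"],1]); o=T[:3,3]
    return o+d*(z-o[2])/d[2]
def crop(r,x,y,w,h,s): return cv2.resize(r["img"][y:y+h,x:x+w],None,fx=s,fy=s,interpolation=cv2.INTER_CUBIC)
E
python3 - <<'E'
from h import *
import pickle
t=robot.get_image("top"); s=robot.get_image("side")
pickle.dump((t,s),open("im0.pkl","wb"))
a=crop(t,160,140,220,130,3.6); b=crop(s,225,145,130,60*2+90,1)
cv2.imwrite("pics/c1.png",a)
c=np.hstack([crop(s,220,150,135,105,2.95)[:300],crop(s,250,265,135,105,2.95)[:300]])
cv2.imwrite("pics/c2.png",c)
# blue masks
for n,r in(("top",t),("side",s)):
    hsv=cv2.cvtColor(r["img"],cv2.COLOR_BGR2HSV)
    m=cv2.inRange(hsv,(100,120,60),(125,255,255))
    k,l,st,ce=cv2.connectedComponentsWithStats(m)
    for i in range(1,k):
        if st[i,4]>25: print(n,st[i],ce[i].round(1),[cv2.minAreaRect(np.argwhere(l==i)[:,::-1].astype(np.float32))])
E
```

```text
top [118 177  24  13  95] [129.3 183.4] [((129.3682403564453, 183.1870574951172), (4.220120429992676, 24.690128326416016), 67.16634368896484)]
top [317 228  39  28 709] [336.1 243.2] [((337.9716491699219, 244.72027587890625), (31.296489715576172, 31.556427001953125), 27.89727020263672)]
top [108 230  19  20  98] [117.3 239.4] [((117.0383529663086, 239.53562927246094), (4.239733695983887, 24.81029510498047), 42.87889862060547)]
top [192 232  23  15  96] [202.9 238.9] [((203.2510528564453, 239.06640625), (25.5528507232666, 4.236033916473389), 30.068584442138672)]
top [ 37 417  23   3  46] [ 47.2 418.3] [((48.0, 418.0), (22.0, 2.0), -0.0)]
side [318 181  24  17 230] [331.3 188.9] [((331.3016357421875, 187.38197326660156), (23.877347946166992, 13.055241584777832), 23.629377365112305)]
side [307 278  23  26 184] [318.4 290.1] [((318.1408996582031, 290.1768493652344), (6.540988445281982, 31.292680740356445), 41.987213134765625)]
side [203 367  12  42 183] [208.2 386.8] [((208.4729766845703, 387.33782958984375), (41.59294128417969, 5.425166606903076), 80.53767395019531)]
side [293 402  19  18 152] [300.8 411.2] [((301.15484619140625, 411.6769714355469), (23.98838233947754, 7.243551254272461), 48.8140754699707)]
```

View pics/c1.png

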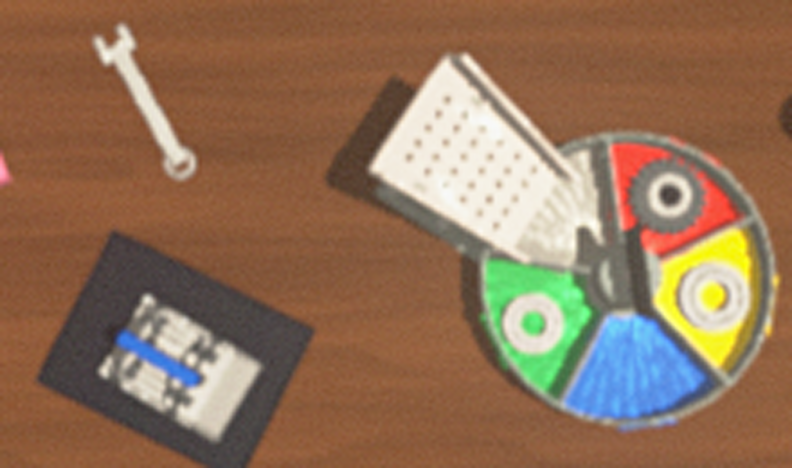

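View pics/c2.png

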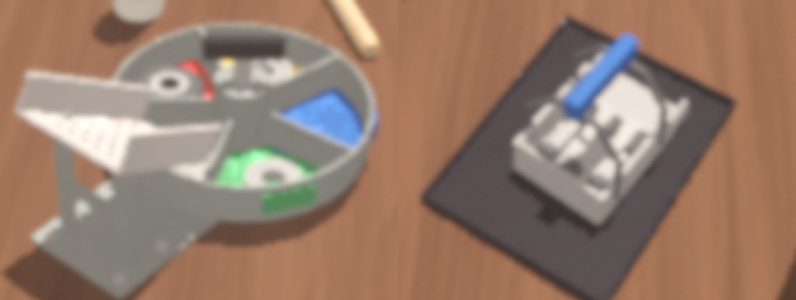

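Run:
```python
from h import *
import pickle
t,s=pickle.load(open("im0.pkl","rb"))
c=lambda x,y:(x/3.6+160-.4,y/3.6+140-.4)
# rim fit: non-wood boundary
P=np.array([ray(t,*c(*p),68)[:2] for p in[(472,285),(777,285),(680,137),(745,190),(760,350),(700,405),(626,428),(560,410),(505,365)]])
A=np.c_[2*P,np.ones(len(P))]; q=np.linalg.lstsq(A,(P**2).sum(1),rcond=None)[0]; C=q[:2]; print("C",C,"R",np.sqrt(q[2]+C@C))
for n,p in dict(bg=(562,400),by=(722,380),yr=(752,217),rg=(607,142)).items():
    w=ray(t,*c(*p),68)[:2]-C; print(n,np.degrees(np.arctan2(w[1],w[0])),np.hypot(*w))
i=[ray(t,*c(*p),177)[:2] for p in[(370,174),(447,60)]]; m=np.mean(i,0)-C
print("inlet",i,np.hypot(*(i[0]-i[1])),np.degrees(np.arctan2(m[1],m[0])),np.hypot(*m))
print("handle top",ray(t,202.9,238.9,123),"side",ray(s,318.4,290.1,117))
for e in((118,337),(200,380)): print(ray(t,*c(*e),123))
for e in((573,103),(630,42)): print('side end',ray(s,(e[0]-398)/2.95+250,e[1]/2.95+265,123))
print('tray',[ray(t,*c(*e),12)[:2].round() for e in((112,232),(314,330),(38,380),(246,470))])
print('knob px', (proj(t,[*C,151])-[160,140])*3.6,(proj(s,[*C,151])-[220,150])*2.95)
for a in range(0,360,30):
    pass
from scipy.spatial.transform import Rotation as R
```

```text
C [ 492.72572261 -132.30293081] R 154.07263883990336
bg 151.72841725290294 142.84468657557153
by -138.9272523425555 144.4530060382169
yr -66.82358527548386 143.97098298294608
rg 5.587666655401912 137.91659957120925
inlet [array([584.71090819, 123.31501804]), array([694.18902127,  47.19966347])] 133.3379332633036 56.003984835295995 262.4127950178023
handle top [415.82659407 336.95062853 123.        ] side [413.07393621 339.3876204  117.        ]
[436.60467534 373.96489556 123.        ]
[392.99209948 293.94993296 123.        ]
side end [433.13162242 375.21474085 123.        ]
side end [389.79790882 307.95354592 123.        ]
tray [array([554., 400.]), array([446., 188.]), array([399., 478.]), array([301., 261.])]
knob px [635.14271672 265.61074368] [238.73729304  38.37348582]
```

Steel pan (bare, in the tray) confirmed, nose to the lower right in the top view. Carousel spindle is near (493,-132), with blue pointing to about 185.5° and the chute to about 56°. So I turn it about -130°.

```bash
python3 -m pendant '[{"dr":[0,0,0],"delta_pos":[0,-0.04,0],"grip":1},{"dr":[0,0,0],"delta_pos":[0,-0.04,0],"grip":1},{"dr":[0,0,0],"delta_pos":[0.03,-0.02,-0.03],"grip":1},{"dr":[0,0,0],"delta_pos":[0.032,0,-0.036],"grip":1},{"dr":[0,0,0],"delta_pos":[0.032,0,-0.036],"grip":1},{"dr":[0,0,0],"delta_pos":[0.032,0,-0.036],"grip":1},{"dr":[0,0,0],"delta_pos":[0.032,0,-0.036],"grip":1},{"dr":[0,0,0],"delta_pos":[0.032,0,-0.036],"grip":1}]' 
python3 -c "
from rig import robot
s=robot.get_state();print(s['joint_positions'].round(1),s['eef_pos'].round(1),s['ee_rot'].round(3))"
```

```text
clock: 1.0
eef_pos: [327.5, 315.1, 339.8]
ee_rot: [[0.936, -0.003, 0.352], [-0.352, 0.001, 0.936], [-0.003, -1.0, 0.0]]
force: [1.8, -0.0, 0.5]
gripper_width: 88.4
[-40.6  19.2 -12.6 109.1   5.   52.3  13.9] [327.5 315.1 339.8] [[ 0.936 -0.003  0.352]
 [-0.352  0.001  0.936]
 [-0.003 -1.     0.   ]]
```

```bash
python3 -m pendant '[{"dr":[0,0,0],"delta_pos":[0.032,0,-0.036],"grip":1},{"dr":[0,0,0],"delta_pos":[0.032,0,-0.036],"grip":1},{"dr":[0,0,0],"delta_pos":[0.032,0,-0.036],"grip":1},{"dr":[0,0,0],"delta_pos":[0.032,0,-0.036],"grip":1},{"dr":[0,0,0],"delta_pos":[0.032,0,-0.036],"grip":1},{"dr":[0,0,0],"delta_pos":[0.032,0,-0.036],"grip":1},{"dr":[0,0,0],"delta_pos":[0.032,0,-0.036],"grip":1},{"dr":[0,0,0],"delta_pos":[0.032,0,-0.036],"grip":1},{"dr":[0,0,0],"delta_pos":[0.032,0,-0.036],"grip":1},{"dr":[0,-8,0],"delta_pos":[0,0.03,0],"grip":1},{"dr":[0,-8,0],"delta_pos":[0,0.04,0],"grip":1},{"dr":[0,-8,0],"delta_pos":[0,0.03,0],"grip":1}]'
cat >> h.py <<'E'
def st():
    s=robot.get_state();print(s['clock'],s['joint_positions'].round(1),s['eef_pos'].round(1),s['ee_rot'].round(3).tolist(),s['force'].round(1),s['wrist_torque'].round(2),round(s['gripper_width'],1));return s
def tool(s,P,az=None):
    "delta to P (world TCP) in tool axes, m; yaw to bring tool z to azimuth az as dr_y"
    R=s['ee_rot'];d=R.T@(np.asarray(P)-s['eef_pos'])/1000
    print('delta_pos',d.round(4),'z az',np.degrees(np.arctan2(R[1,2],R[0,2])).round(2), None if az is None else 'dr_y %.2f'%-((az-np.degrees(np.arctan2(R[1,2],R[0,2]))+180)%360-180))
E
python3 -c "
from h import *
s=st(); tool(s,[493,-132,128],95.5)
t=robot.get_image('top');d=robot.get_image('side')
cv2.imwrite('pics/c3.png',np.hstack([crop(t,280,140,120,130,3.3),crop(d,225,110,120,130,3.3)]))
import pickle;pickle.dump((t,d),open('im1.pkl','wb'))"
```

```text
clock: 2.2
eef_pos: [491.8, -117.2, 241.2]
ee_rot: [[0.998, 0.015, -0.06], [0.06, -0.005, 0.998], [0.015, -1.0, -0.005]]
force: [-0.1, -0.2, -0.5]
gripper_width: 88.0
2.2 [ 14.4  30.1  -9.8 110.7   8.1  38.9  93.1] [ 491.8 -117.2  241.2] [[0.998, 0.015, -0.06], [0.06, -0.005, 0.998], [0.015, -1.0, -0.005]] [-0.1 -0.2 -0.5] [ 0.05  0.03 -0.  ] 88.0
delta_pos [-0.0013  0.1133 -0.0142] z az 93.41 dr_y -2.09
```

View pics/c3.png

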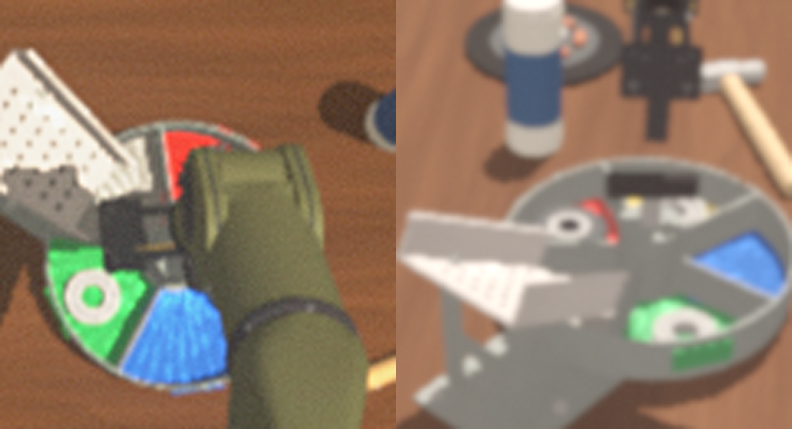

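The side crop shows the black T-bar at (607–698,173–195), with the finger right above it. I'll check the bar centre by ray.

```bash
python3 -c "
from h import *
import pickle
t,d=pickle.load(open('im1.pkl','rb'))
c=lambda x,y:(225+(x-396)/3.3-.35,110+y/3.3-.35)
for p in((607,173),(698,177)): print('bar top far edge?',ray(d,*c(*p),151))
for p in((607,196),(698,195)): print('front bottom edge',ray(d,*c(*p),125))
for P in ([493,-132,138],[448,-140,138],[538,-124,138]): q=proj(d,P); print((q-[225,110])*3.3+[396,0])
g=cv2.cvtColor(d['img'],cv2.COLOR_BGR2GRAY)[155:178,280:325]
m=(g<60).astype(np.uint8);k,l,s_,ce=cv2.connectedComponentsWithStats(m)
for i in range(1,k):
  if s_[i,4]>50: print(s_[i],ce[i]+[280,155],ray(d,*(ce[i]+[280,155]),141))
"
```

```text
bar top far edge? [ 532.28892238 -132.31680471  151.        ]
bar top far edge? [ 444.31186344 -137.07100013  151.        ]
front bottom edge [ 531.47900206 -130.4069177   125.        ]
front bottom edge [ 442.89121876 -143.55031828  125.        ]
[645.68117068 186.05270704]
[692.32107022 184.76148196]
[598.83663868 187.34959737]
```

```bash
python3 -m pendant '[{"dr":[0,-2,0.8],"delta_pos":[-0.002,0.02,-0.015],"grip":1},{"dr":[0,0,0],"delta_pos":[0,0.03,0],"grip":1},{"dr":[0,0,0],"delta_pos":[0,0.025,0],"grip":1},{"dr":[0,0,0],"delta_pos":[0,0,0],"grip":1}]' 30
python3 -c "
from h import *
s=st(); tool(s,[490,-133,128],95.5)
"
```

```text
clock: 2.7
eef_pos: [492.2, -132.0, 167.8]
ee_rot: [[0.997, 0.001, -0.078], [0.078, -0.005, 0.997], [0.001, -1.0, -0.006]]
force: [-0.3, -0.4, 0.2]
gripper_width: 87.8
2.7 [ 14.8  37.2  -8.2 113.7  10.7  29.7  93.4] [ 492.2 -132.   167.8] [[0.997, 0.001, -0.078], [0.078, -0.005, 0.997], [0.001, -1.0, -0.006]] [-0.3 -0.4  0.2] [ 0.07  0.04 -0.04] 87.8
delta_pos [-0.0022  0.0398 -0.0006] z az 94.46 dr_y -1.04
```

```bash
python3 -m pendant '[{"dr":[0,-1,0],"delta_pos":[-0.002,0.02,-0.001],"grip":1},{"dr":[0,0,0],"delta_pos":[0,0.02,0],"grip":1},{"dr":[0,0,0],"delta_pos":[0,0,0],"grip":0},{"dr":[0,0,0],"delta_pos":[0,0,0],"grip":0},{"dr":[0,0,0],"delta_pos":[0,0,0],"grip":0},{"dr":[0,0,0],"delta_pos":[0,0,0],"grip":0},{"dr":[0,0,0],"delta_pos":[0,0,0],"grip":0},{"dr":[0,0,0],"delta_pos":[0,0,0],"grip":0}]' 30
python3 -c "
from h import *
s=st()
"
```

```text
clock: 3.5
eef_pos: [498.8, -133.7, 139.2]
ee_rot: [[0.996, 0.019, -0.087], [0.087, -0.01, 0.996], [0.018, -1.0, -0.012]]
force: [0.1, 0.8, -0.5]
gripper_width: 41.9
3.5 [ 14.   40.1  -7.1 114.9  12.   24.6  92.7] [ 498.8 -133.7  139.2] [[0.996, 0.019, -0.087], [0.087, -0.01, 0.996], [0.018, -1.0, -0.012]] [ 0.1  0.8 -0.5] [ 0.09 -0.02  0.01] 41.9
```

```bash
python3 -m pendant '[{"dr":[0,0,0.8],"delta_pos":[-0.008,0.006,0],"grip":0.5},{"dr":[0,0,0],"delta_pos":[0,0.005,0],"grip":0.5}]' 30
python3 -c "
from h import *
s=st();tool(s,[490,-133,128],95.5)"
```

```text
clock: 3.7
eef_pos: [490.7, -134.7, 128.2]
ee_rot: [[0.996, 0.006, -0.086], [0.086, -0.012, 0.996], [0.005, -1.0, -0.012]]
force: [0.3, -0.9, -0.1]
gripper_width: 44.1
3.7 [ 13.8  41.   -6.5 115.9  12.3  23.4  92.5] [ 490.7 -134.7  128.2] [[0.996, 0.006, -0.086], [0.086, -0.012, 0.996], [0.005, -1.0, -0.012]] [ 0.3 -0.9 -0.1] [0.01 0.05 0.05] 44.1
delta_pos [-0.0006  0.0002  0.0018] z az 94.95 dr_y -0.55
```

```bash
python3 -m pendant '[{"dr":[0,0,0],"delta_pos":[0,0,0.001],"grip":0},{"dr":[0,0,0],"delta_pos":[0,0,0],"grip":0},{"dr":[0,0,0],"delta_pos":[0,0,0],"grip":0},{"dr":[0,0,0],"delta_pos":[0,0,0],"grip":0},{"dr":[0,0,0],"delta_pos":[0,0,0],"grip":0}]' 35
python3 -c "
from h import *
s=st();tool(s,[490,-133,128],95.5)"
```

```text
clock: 4.2
eef_pos: [489.9, -135.8, 127.2]
ee_rot: [[0.996, 0.004, -0.084], [0.084, -0.014, 0.996], [0.003, -1.0, -0.014]]
force: [-1.1, 1.6, -2.1]
gripper_width: 15.7
4.2 [ 13.7  41.1  -6.3 115.9  12.4  23.3  92.4] [ 489.9 -135.8  127.2] [[0.996, 0.004, -0.084], [0.084, -0.014, 0.996], [0.003, -1.0, -0.014]] [-1.1  1.6 -2.1] [0.83 0.04 0.03] 15.7
delta_pos [ 0.0003 -0.0008  0.0028] z az 94.84 dr_y -0.66
```

```bash
python3 -m pendant '[{"dr":[0,4,0],"delta_pos":[0,0,0],"grip":0},{"dr":[0,6,0],"delta_pos":[0,0,0],"grip":0},{"dr":[0,6,0],"delta_pos":[0,0,0],"grip":0},{"dr":[0,6,0],"delta_pos":[0,0,0],"grip":0},{"dr":[0,6,0],"delta_pos":[0,0,0],"grip":0},{"dr":[0,4,0],"delta_pos":[0,0,0],"grip":0}]' 35
python3 -c "
from h import *
s=st();tool(s,[490,-135,128],-34.2)"
```

```text
clock: 4.8
eef_pos: [490.0, -135.7, 127.2]
ee_rot: [[0.881, 0.004, 0.473], [-0.473, -0.013, 0.881], [0.01, -1.0, -0.01]]
force: [-0.5, -1.9, 0.6]
gripper_width: 15.8
4.8 [  8.9  41.2   1.6 116.2  -0.8  22.3  72.6] [ 490.  -135.7  127.2] [[0.881, 0.004, 0.473], [-0.473, -0.013, 0.881], [0.01, -1.0, -0.01]] [-0.5 -1.9  0.6] [-0.19  0.08  0.3 ] 15.8
delta_pos [-0.0003 -0.0008  0.0007] z az 61.77 dr_y 95.97
```

```bash
python3 -m pendant '[{"dr":[0,5,0],"delta_pos":[0,0,0],"grip":0},{"dr":[0,7,0],"delta_pos":[0,0,0],"grip":0},{"dr":[0,7,0],"delta_pos":[0,0,0],"grip":0},{"dr":[0,7,0],"delta_pos":[0,0,0],"grip":0},{"dr":[0,7,0],"delta_pos":[0,0,0],"grip":0},{"dr":[0,7,0],"delta_pos":[0,0,0],"grip":0},{"dr":[0,7,0],"delta_pos":[0,0,0],"grip":0},{"dr":[0,7,0],"delta_pos":[0,0,0],"grip":0},{"dr":[0,7,0],"delta_pos":[0,0,0],"grip":0},{"dr":[0,7,0],"delta_pos":[0,0,0],"grip":0},{"dr":[0,7,0],"delta_pos":[0,0,0],"grip":0},{"dr":[0,7,0],"delta_pos":[0,0,0],"grip":0}]' 35
python3 -c "
from h import *
s=st();tool(s,[490,-135.7,128],-34.2)"
```

```text
clock: 6.0
eef_pos: [490.0, -135.7, 127.2]
ee_rot: [[-0.392, 0.004, 0.92], [-0.92, -0.013, -0.392], [0.011, -1.0, 0.009]]
force: [1.1, -1.8, 0.2]
gripper_width: 15.6
6.0 [ -3.3  43.5  22.  116.8 -34.7  25.6  21.8] [ 490.  -135.7  127.2] [[-0.392, 0.004, 0.92], [-0.92, -0.013, -0.392], [0.011, -1.0, 0.009]] [ 1.1 -1.8  0.2] [-0.09  0.59  0.17] 15.6
delta_pos [-0.     -0.0008 -0.    ] z az -23.1 dr_y 11.10
```

```bash
python3 -m pendant '[{"dr":[0,6,0],"delta_pos":[0,0,0],"grip":0},{"dr":[0,4.5,0],"delta_pos":[0,0,0],"grip":0},{"dr":[0,0,0],"delta_pos":[0,0,0],"grip":0}]' 35
python3 -c "
from h import *
s=st();tool(s,[490,-135.7,128],-34.2)
t=robot.get_image('top');d=robot.get_image('side')
cv2.imwrite('pics/c4.png',np.hstack([crop(t,260,140,120,130,3.3),crop(d,225,130,120,130,3.3)]))
import pickle;pickle.dump((t,d),open('im2.pkl','wb'))"
```

```text
clock: 6.3
eef_pos: [490.0, -135.7, 127.3]
ee_rot: [[-0.561, 0.004, 0.828], [-0.828, -0.013, -0.561], [0.009, -1.0, 0.011]]
force: [0.2, -1.6, 2.2]
gripper_width: 15.7
6.3 [ -4.9  44.1  24.9 116.8 -38.7  26.7  14.8] [ 490.  -135.7  127.3] [[-0.561, 0.004, 0.828], [-0.828, -0.013, -0.561], [0.009, -1.0, 0.011]] [ 0.2 -1.6  2.2] [ 0.11  0.47 -0.08] 15.7
delta_pos [-0.     -0.0007 -0.    ] z az -34.13 dr_y 0.07
```

View pics/c4.png

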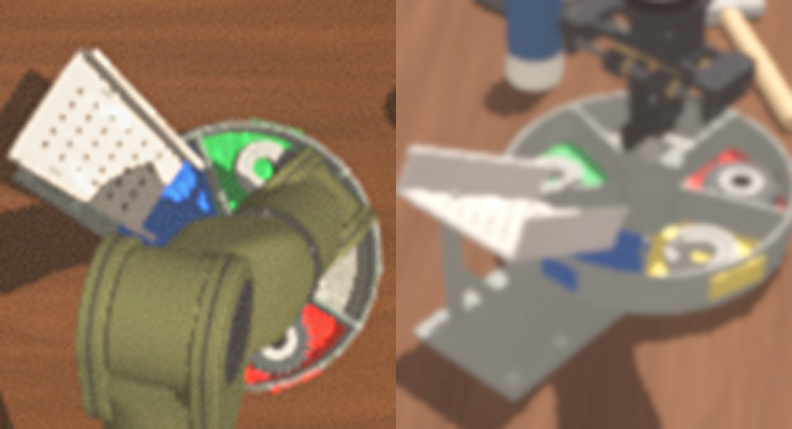

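```bash
python3 -c "
from h import *
import pickle
t,d=pickle.load(open('im2.pkl','rb'))
C=np.array([490,-135.7])
c=lambda x,y:(225+(x-396)/3.3-.35,130+y/3.3-.35)
f=lambda x,y:(260+x/3.3-.35,140+y/3.3-.35)
def rep(n,ps): 
  m=np.mean(ps,0)[:2]-C; e=ps[1]-ps[0]; print(n,np.degrees(np.arctan2(m[1],m[0])).round(1),np.hypot(*m).round(1),'edge normal',(np.degrees(np.arctan2(e[1],e[0]))%180-90).round(1),np.hypot(*e[:2]).round(1))
rep('base',[ray(d,*c(*p),4) for p in((416,328),(512,400))])
rep('inlet floor side',[ray(d,*c(*p),177) for p in((402,190),(515,260))])
rep('inlet top walls top',[ray(t,*f(*p),207) for p in((10,155),(90,50))])
rep('inlet floor top',[ray(t,*f(*p),177) for p in((12,157),(82,54))])
for n,p in dict(gb=(207,175),gg=(325,165)).items(): 
  w=ray(t,*f(*p),68)[:2]-C; print(n,np.degrees(np.arctan2(w[1],w[0])),np.hypot(*w))
for n,p in dict(gg=(540,106),gr=(738,112),ry=(788,210)).items(): 
  w=ray(d,*c(*p),68)[:2]-C; print(n,np.degrees(np.arctan2(w[1],w[0])),np.hypot(*w))
"
```

```text
base 55.4 268.1 edge normal 52.1 132.3
inlet floor side 56.7 270.2 edge normal 54.6 135.6
inlet top walls top 55.4 261.4 edge normal 51.9 136.8
inlet floor top 55.3 265.3 edge normal 55.0 131.7
gb 24.098546584028064 98.0443257964688
gg -43.24647966673875 134.77543068473463
gg -40.850079214734215 162.7023246125298
gr -125.62649720103491 151.08748519184917
ry 165.53174187127848 146.19629611713378
```

Chute azimuth from four ray estimates is 55.3–56.7°, mean 55.7°, and the bar stands at 55.9°: squarely under. Releasing, rising, and moving over the pan.

```bash
python3 -m pendant '[{"dr":[0,0,0],"delta_pos":[0,0,0],"grip":0.6},{"dr":[0,0,0],"delta_pos":[0,0,0],"grip":0.6},{"dr":[0,0,0],"delta_pos":[0,0,0],"grip":0.6},{"dr":[0,0,0],"delta_pos":[0,-0.02,0],"grip":1},{"dr":[0,0,0],"delta_pos":[0,-0.04,0],"grip":1},{"dr":[0,0,0],"delta_pos":[0,-0.045,0],"grip":1},{"dr":[0,0,0],"delta_pos":[0,-0.045,0],"grip":1},{"dr":[0,0,0],"delta_pos":[-0.02,-0.02,-0.02],"grip":1}]' 
python3 -c "
from h import *
s=st();tool(s,[414.5,338,230],-29.5)"
```

```text
clock: 7.2
eef_pos: [481.8, -105.7, 299.1]
ee_rot: [[-0.557, -0.006, 0.831], [-0.831, -0.01, -0.557], [0.011, -1.0, 0.001]]
force: [0.7, 0.8, 0.1]
gripper_width: 77.8
7.2 [-19.2  30.1  41.6 108.7 -24.6  50.7   0.7] [ 481.8 -105.7  299.1] [[-0.557, -0.006, 0.831], [-0.831, -0.01, -0.557], [0.011, -1.0, 0.001]] [0.7 0.8 0.1] [-0.02  0.06 -0.08] 77.8
delta_pos [-0.3319  0.0652 -0.3029] z az -33.82 dr_y -4.32
```

```bash
python3 -m pendant '[{"dr":[0,0,0],"delta_pos":[-0.034,0,-0.031],"grip":1},{"dr":[0,0,0],"delta_pos":[-0.034,0,-0.031],"grip":1},{"dr":[0,0,0],"delta_pos":[-0.034,0,-0.031],"grip":1},{"dr":[0,0,0],"delta_pos":[-0.034,0,-0.031],"grip":1},{"dr":[0,0,0],"delta_pos":[-0.034,0,-0.031],"grip":1},{"dr":[0,0,0],"delta_pos":[-0.034,0,-0.031],"grip":1},{"dr":[0,0,0],"delta_pos":[-0.034,0,-0.031],"grip":1},{"dr":[0,0,0],"delta_pos":[-0.034,0,-0.031],"grip":1},{"dr":[0,-2,0],"delta_pos":[-0.034,0.01,-0.031],"grip":1},{"dr":[0,-2,0],"delta_pos":[-0.02,0.02,-0.02],"grip":1}]' 
python3 -c "
from h import *
s=st();tool(s,[414.5,338,230],-29.5)
t=robot.get_image('top');d=robot.get_image('side')
cv2.imwrite('pics/c5.png',np.hstack([crop(t,260,140,120,130,3.3),crop(d,255,235,120,130,3.3)]))
import pickle;pickle.dump((t,d),open('im3.pkl','wb'))"
```

```text
clock: 8.2
eef_pos: [409.1, 349.6, 268.5]
ee_rot: [[-0.491, 0.001, 0.871], [-0.871, -0.004, -0.491], [0.003, -1.0, 0.003]]
force: [0.1, -0.2, 1.4]
gripper_width: 87.9
8.2 [-70.1  36.7  42.5 104.1 -30.8  51.4 -42.8] [409.1 349.6 268.5] [[-0.491, 0.001, 0.871], [-0.871, -0.004, -0.491], [0.003, -1.0, 0.003]] [ 0.1 -0.2  1.4] [-0.03  0.06 -0.03] 87.9
delta_pos [0.0073 0.0385 0.0103] z az -29.42 dr_y 0.08
```

View pics/c5.png

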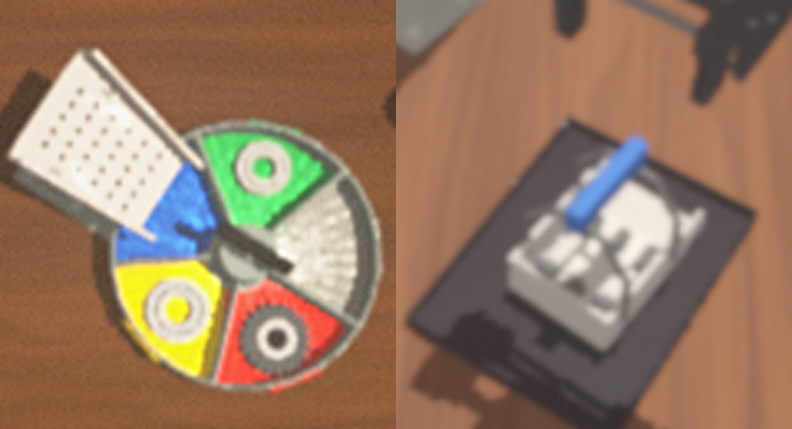

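```bash
python3 -c "
from h import *
import pickle
t,d=pickle.load(open('im3.pkl','rb'))
C=np.array([490,-135.7])
f=lambda x,y:(260+x/3.3-.35,140+y/3.3-.35)
for n,p,o in(('gg',(345,175),-108),('gr',(348,325),-180),('ry',(212,385),-252),('yb',(115,265),36+0)): 
  w=ray(t,*f(*p),68)[:2]-C; a=np.degrees(np.arctan2(w[1],w[0])); print(n,a.round(1),np.hypot(*w).round(1),'blue',((a-o)%360).round(1))
for q in((215,228),(290,268)): print(ray(t,*f(*q),151)-[490,-135.7,0])
hsv=cv2.cvtColor(t['img'],cv2.COLOR_BGR2HSV)
print('wall edges mouth: right top', ray(t,*f(200,168),110),'left',ray(t,*f(155,238),110), 'mid az',)
"
```

```text
gg -52.9 143.3 blue 55.1
gr -126.2 137.1 blue 53.8
ry 163.8 149.9 blue 55.8
yb 93.7 145.7 blue 57.7
[ 21.16382657  43.2998219  151.        ]
[-22.7478646  -34.31566662 151.        ]
wall edges mouth: right top [581.42347396 -83.26754591 110.        ] left [505.81673795 -32.11195134 110.        ] mid az
```

Blue at 55.1–57.7° (mean 55.6°) from the dividers, so it matches the chute at about 55.6°. Now descending on the pan handle.

```bash
python3 -m pendant '[{"dr":[0,0,0],"delta_pos":[0.007,0.03,0.01],"grip":1},{"dr":[0,0,0],"delta_pos":[0,0.045,0],"grip":1},{"dr":[0,0,0],"delta_pos":[0,0.04,0],"grip":1},{"dr":[0,0,0],"delta_pos":[0,0.01,0],"grip":1}]' 
python3 -c "
from h import *
s=st();tool(s,[414.5,338,95],-29.5)"
```

```text
clock: 8.7
eef_pos: [412.3, 336.9, 138.9]
ee_rot: [[-0.486, -0.001, 0.874], [-0.874, -0.007, -0.486], [0.007, -1.0, 0.002]]
force: [-1.5, -0.3, 0.0]
gripper_width: 88.1
8.7 [-62.4  45.8  31.5 111.9 -41.1  34.3 -32.5] [412.3 336.9 138.9] [[-0.486, -0.001, 0.874], [-0.874, -0.007, -0.486], [0.007, -1.0, 0.002]] [-1.5 -0.3  0. ] [-0.07  0.13 -0.  ] 88.1
delta_pos [-0.0023  0.0438  0.0013] z az -29.1 dr_y 0.40
```

```bash
python3 -m pendant '[{"dr":[0,0,0],"delta_pos":[-0.002,0.024,0.001],"grip":1},{"dr":[0,0,0],"delta_pos":[0,0.018,0],"grip":1},{"dr":[0,0,0],"delta_pos":[0,0,0],"grip":0.4}]' 
python3 -c "
from h import *
s=st();tool(s,[414.5,338,95],-29.5)
cv2.imwrite('pics/c6.png',crop(robot.get_image('side'),255,235,120,130,4))"
```

```text
clock: 9.0
eef_pos: [415.5, 335.9, 97.2]
ee_rot: [[-0.489, -0.001, 0.872], [-0.872, -0.007, -0.489], [0.007, -1.0, 0.002]]
force: [0.1, -0.1, -0.7]
gripper_width: 82.1
9.0 [-59.7  49.2  27.3 112.7 -44.5  29.3 -29.6] [415.5 335.9  97.2] [[-0.489, -0.001, 0.872], [-0.872, -0.007, -0.489], [0.007, -1.0, 0.002]] [ 0.1 -0.1 -0.7] [-0.03  0.14  0.01] 82.1
delta_pos [-0.0014  0.0021 -0.0019] z az -29.28 dr_y 0.22
```

View pics/c6.png

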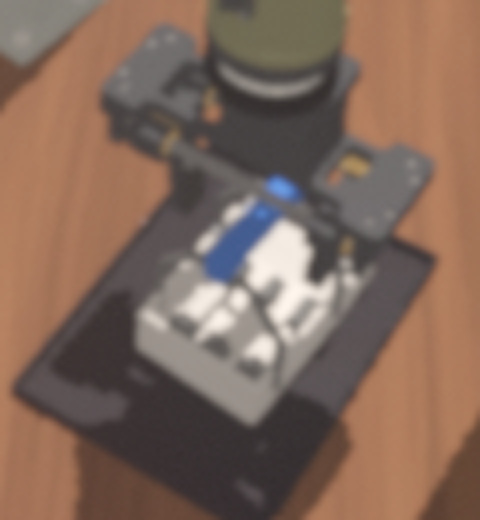

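Fingers straddle the blue bar near its middle, between the two hoops. Closing.

```bash
python3 -m pendant '[{"dr":[0,0,0],"delta_pos":[-0.001,0.001,-0.001],"grip":0},{"dr":[0,0,0],"delta_pos":[0,0,0],"grip":0},{"dr":[0,0,0],"delta_pos":[0,0,0],"grip":0},{"dr":[0,0,0],"delta_pos":[0,0,0],"grip":0},{"dr":[0,0,0],"delta_pos":[0,0,0],"grip":0},{"dr":[0,0,0],"delta_pos":[0,0,0],"grip":0},{"dr":[0,0,0],"delta_pos":[0,0,0],"grip":0},{"dr":[0,0,0],"delta_pos":[0,0,0],"grip":0}]' 55
python3 -c "
from h import *
s=st()"
```

```text
clock: 9.85
eef_pos: [417.5, 339.5, 102.5]
ee_rot: [[-0.489, 0.005, 0.872], [-0.872, -0.001, -0.489], [-0.002, -1.0, 0.005]]
force: [0.8, -1.6, -2.4]
gripper_width: 15.3
9.85 [-60.   48.8  27.6 112.5 -44.4  29.5 -29.9] [417.5 339.5 102.5] [[-0.489, 0.005, 0.872], [-0.872, -0.001, -0.489], [-0.002, -1.0, 0.005]] [ 0.8 -1.6 -2.4] [-0.42 -0.43  0.34] 15.3
```

Drifted 5 mm up while closing; I'll regrip lower for full pad contact.

```bash
python3 -m pendant '[{"dr":[0,0,0],"delta_pos":[0,0,0],"grip":0.32},{"dr":[0,0,0],"delta_pos":[0,0,0],"grip":0.32},{"dr":[0,0,0],"delta_pos":[0.001,0.006,0],"grip":0.32},{"dr":[0,0,0],"delta_pos":[0,0.003,0],"grip":0.32},{"dr":[0,0,0],"delta_pos":[0,0,0],"grip":0},{"dr":[0,0,0],"delta_pos":[0,0,0],"grip":0},{"dr":[0,0,0],"delta_pos":[0,0,0],"grip":0},{"dr":[0,0,0],"delta_pos":[0,0,0],"grip":0}]' 60
python3 -c "
from h import *
s=st()"
```

```text
clock: 10.65
eef_pos: [417.1, 338.1, 92.2]
ee_rot: [[-0.488, 0.005, 0.873], [-0.873, -0.002, -0.488], [-0.001, -1.0, 0.005]]
force: [-0.9, -0.0, -0.3]
gripper_width: 15.5
10.65 [-59.3  49.5  26.5 112.8 -45.3  28.1 -29. ] [417.1 338.1  92.2] [[-0.488, 0.005, 0.873], [-0.873, -0.002, -0.488], [-0.001, -1.0, 0.005]] [-0.9 -0.  -0.3] [-0.06  0.17  0.08] 15.5
```

```bash
python3 -m pendant '[{"dr":[0,0,0],"delta_pos":[0,-0.008,0],"grip":0},{"dr":[0,0,0],"delta_pos":[0,-0.015,0],"grip":0},{"dr":[0,0,0],"delta_pos":[0,-0.02,0],"grip":0},{"dr":[0,0,0],"delta_pos":[0,-0.025,0],"grip":0},{"dr":[0,0,0],"delta_pos":[0,-0.025,0],"grip":0},{"dr":[0,0,0],"delta_pos":[0,-0.025,0],"grip":0},{"dr":[0,0,0],"delta_pos":[0,-0.025,0],"grip":0},{"dr":[0,0,0],"delta_pos":[0,-0.025,0],"grip":0},{"dr":[0,0,0],"delta_pos":[0,-0.025,0],"grip":0},{"dr":[0,0,0],"delta_pos":[0,-0.025,0],"grip":0},{"dr":[0,0,0],"delta_pos":[0,-0.015,0],"grip":0},{"dr":[0,0,0],"delta_pos":[0,-0.008,0],"grip":0}]' 
python3 -c "
from h import *
s=st();tool(s,[634,74.7,326],-34.4)"
```

```text
clock: 11.85
eef_pos: [406.3, 333.5, 336.6]
ee_rot: [[-0.492, -0.02, 0.87], [-0.87, -0.02, -0.493], [0.027, -1.0, -0.008]]
force: [0.7, 0.8, -6.8]
gripper_width: 15.2
11.85 [-71.7  32.3  46.7  99.1 -25.8  61.7 -45.8] [406.3 333.5 336.6] [[-0.492, -0.02, 0.87], [-0.87, -0.02, -0.493], [0.027, -1.0, -0.008]] [ 0.7  0.8 -6.8] [ 0.11 -0.01  0.03] 15.2
delta_pos [0.1128 0.0111 0.3258] z az -29.51 dr_y 4.89
```

```bash
python3 -m pendant '[{"dr":[0,0,0],"delta_pos":[0.003,0,0.01],"grip":0},{"dr":[0,0,0],"delta_pos":[0.006,0,0.018],"grip":0},{"dr":[0,0,0],"delta_pos":[0.01,0,0.028],"grip":0},{"dr":[0,0.5,0],"delta_pos":[0.01,0,0.03],"grip":0},{"dr":[0,0.5,0],"delta_pos":[0.01,0,0.03],"grip":0},{"dr":[0,0.5,0],"delta_pos":[0.01,0,0.03],"grip":0},{"dr":[0,0.5,0],"delta_pos":[0.01,0,0.03],"grip":0},{"dr":[0,0.5,0],"delta_pos":[0.01,0,0.03],"grip":0},{"dr":[0,0.5,0],"delta_pos":[0.01,0,0.03],"grip":0},{"dr":[0,0.5,0],"delta_pos":[0.01,0,0.03],"grip":0},{"dr":[0,0.5,0],"delta_pos":[0.006,0,0.02],"grip":0},{"dr":[0,0,0],"delta_pos":[0.003,0,0.01],"grip":0}]' 
python3 -c "
from h import *
s=st();tool(s,[634,74.7,326],-34.4)"
```

```text
clock: 13.05
eef_pos: [608.4, 79.1, 319.0]
ee_rot: [[-0.555, -0.05, 0.83], [-0.83, -0.033, -0.557], [0.055, -0.998, -0.024]]
force: [-1.4, -0.4, -6.9]
gripper_width: 15.2
13.05 [-33.7  41.1  42.8  84.  -26.5  68.7 -21. ] [608.4  79.1 319. ] [[-0.555, -0.05, 0.83], [-0.83, -0.033, -0.557], [0.055, -0.998, -0.024]] [-1.4 -0.4 -6.9] [-0.01  0.02  0.05] 15.2
delta_pos [-0.0102 -0.0081  0.0236] z az -33.86 dr_y 0.54
```

```bash
python3 -m pendant '[{"dr":[0.7,0.3,3],"delta_pos":[-0.004,-0.003,0.008],"grip":0},{"dr":[0.7,0.3,3],"delta_pos":[-0.004,-0.003,0.008],"grip":0},{"dr":[0,0,3],"delta_pos":[0,0,0.004],"grip":0},{"dr":[0,0,3],"delta_pos":[0,0,0.002],"grip":0},{"dr":[0,0,3],"delta_pos":[0,0,0],"grip":0},{"dr":[0,0,3],"delta_pos":[0,0,0],"grip":0}]'
cat >> h.py <<'E'
C=np.array([490,-135.7]);U=np.array([.565,.825])
def lip(s):
    R=s['ee_rot'];y=R[:,1];g=s['eef_pos']-19*y; l=g+80*R[:,0]+97*y; o=(l[:2]-C)
    print('lip u %.1f side %.1f z %.1f tilt %.1f roll %.1f'%(o@U,o@[-U[1],U[0]],l[2],-np.degrees(np.arcsin(R[2,0])),np.degrees(np.arcsin(R[2,2]))))
E
python3 -c "
from h import *
s=st();tool(s,[631.8,71.4,315],-34.4);lip(s)"
```

```text
clock: 13.65
eef_pos: [627.1, 71.4, 315.0]
ee_rot: [[-0.549, 0.133, 0.825], [-0.797, 0.213, -0.565], [-0.251, -0.968, -0.011]]
force: [0.3, 0.3, -7.2]
gripper_width: 15.1
13.65 [-23.9  35.6  34.2  93.6 -40.   55.4  -7.4] [627.1  71.4 315. ] [[-0.549, 0.133, 0.825], [-0.797, 0.213, -0.565], [-0.251, -0.968, -0.011]] [ 0.3  0.3 -7.2] [-0.66  0.5   0.1 ] 15.1
delta_pos [-0.0026  0.0007  0.0039] z az -34.39 dr_y 0.01
lip u 190.5 side 4.9 z 219.4 tilt 14.6 roll -0.6
```

```bash
python3 -m pendant '[{"dr":[0,0,2.5],"delta_pos":[0,0.004,0.002],"grip":0},{"dr":[0,0,2.5],"delta_pos":[0,0.005,0.002],"grip":0},{"dr":[0,0,2.5],"delta_pos":[0,0.005,0.001],"grip":0},{"dr":[0.4,0,2.5],"delta_pos":[0,0.005,0],"grip":0}]' 
python3 -c "
from h import *
s=st();tool(s,[631.8,71.4,292],-34.4);lip(s)
t=robot.get_image('top');d=robot.get_image('side')
cv2.imwrite('pics/c7.png',np.hstack([crop(t,250,120,120,130,3.3),crop(d,205,100,120,130,3.3)]))
"
```

```text
clock: 14.05
eef_pos: [629.1, 71.3, 291.6]
ee_rot: [[-0.519, 0.225, 0.825], [-0.749, 0.345, -0.566], [-0.412, -0.911, -0.01]]
force: [0.9, 0.6, -7.7]
gripper_width: 15.6
14.05 [-15.6  34.7  25.6 101.1 -52.1  47.2   6.6] [629.1  71.3 291.6] [[-0.519, 0.225, 0.825], [-0.749, 0.345, -0.566], [-0.412, -0.911, -0.01]] [ 0.9  0.6 -7.7] [-0.99  0.72  0.02] 15.6
delta_pos [-0.0017  0.0003  0.0021] z az -34.45 dr_y -0.05
lip u 208.6 side 3.2 z 187.6 tilt 24.3 roll -0.6
```

View pics/c7.png

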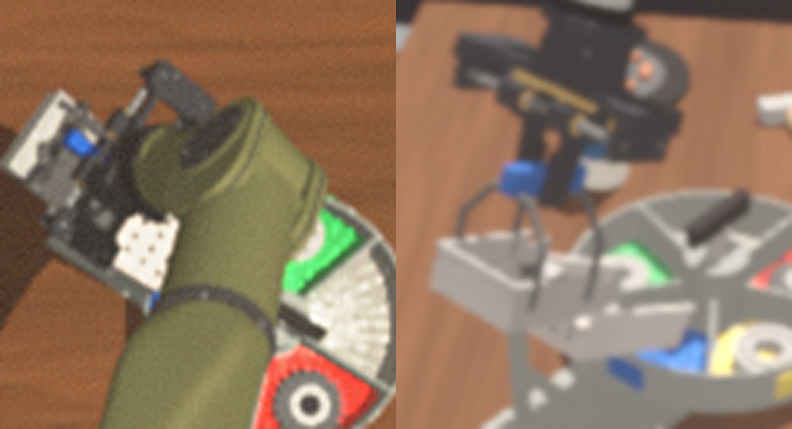

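Pan's nose is inside the chute, bolts still in. Joint 5 is near its limit (-52 of -57), so I'll tilt on carefully with a few degrees of anticlockwise yaw.

```bash
python3 -m pendant '[{"dr":[0,-1.5,3],"delta_pos":[0,0,0.002],"grip":0}]' 
python3 -c "
from h import *
s=st();tool(s,[631.8,71.4,292],-34.4);lip(s)
"
```

```text
clock: 14.25
eef_pos: [629.1, 71.4, 290.2]
ee_rot: [[-0.485, 0.246, 0.839], [-0.746, 0.384, -0.544], [-0.456, -0.89, -0.003]]
force: [0.9, 0.2, -6.2]
gripper_width: 15.7
14.25 [-12.   34.2  21.4 102.5 -54.6  45.5  11.5] [629.1  71.4 290.2] [[-0.485, 0.246, 0.839], [-0.746, 0.384, -0.544], [-0.456, -0.89, -0.003]] [ 0.9  0.2 -6.2] [-1.02  0.73  0.06] 15.7
delta_pos [-0.0021 -0.0009  0.0022] z az -32.95 dr_y 1.45
lip u 213.9 side 1.6 z 184.3 tilt 27.1 roll -0.1
```

```bash
python3 -m pendant '[{"dr":[0,-3,2],"delta_pos":[0.001,0,0.001],"grip":0}]' 
python3 -c "
from h import *
s=st();tool(s,[631.8,71.4,292],-34.4);lip(s)
"
```

```text
clock: 14.35
eef_pos: [628.8, 69.7, 288.9]
ee_rot: [[-0.43, 0.261, 0.864], [-0.761, 0.409, -0.503], [-0.485, -0.874, 0.022]]
force: [0.2, -0.6, -7.2]
gripper_width: 15.1
14.35 [ -8.3  33.8  16.8 103.4 -55.4  43.7  16.3] [628.8  69.7 288.9] [[-0.43, 0.261, 0.864], [-0.761, 0.409, -0.503], [-0.485, -0.874, 0.022]] [ 0.2 -0.6 -7.2] [-1.05  0.67 -0.01] 15.1
delta_pos [-0.0041 -0.0013  0.0018] z az -30.19 dr_y 4.21
lip u 216.0 side -3.3 z 181.9 tilt 29.0 roll 1.3
```

```bash
python3 -m pendant '[{"dr":[-0.5,-1.5,2],"delta_pos":[0,0,0],"grip":0}]' >/dev/null
python3 -c "
from h import *
s=st();lip(s)
"
python3 -m pendant '[{"dr":[-0.5,-1.5,2],"delta_pos":[0,0,0],"grip":0}]' >/dev/null
python3 -c "
from h import *
s=st();lip(s)
"
```

```text
14.45 [ -4.5  33.7  12.2 103.9 -55.8  42.8  19.2] [628.3  69.9 288.4] [[-0.396, 0.266, 0.879], [-0.761, 0.44, -0.476], [-0.514, -0.858, 0.028]] [ 0.  -0.1 -5.8] [-1.14  0.78 -0.02] 15.3
lip u 219.7 side -3.9 z 180.4 tilt 30.9 roll 1.6
14.55 [ -0.6  33.8   7.4 104.1 -56.   41.9  22. ] [628.3  69.7 288.3] [[-0.362, 0.271, 0.892], [-0.759, 0.471, -0.451], [-0.542, -0.84, 0.035]] [ 0.2 -0.3 -4.8] [-1.1   0.64 -0.03] 15.1
lip u 223.4 side -5.2 z 179.4 tilt 32.8 roll 2.0
```

```bash
python3 -m pendant '[{"dr":[-1,0,2.5],"delta_pos":[0,0,-0.002],"grip":0},{"dr":[-1,0,2.5],"delta_pos":[0,0,-0.002],"grip":0}]' >/dev/null
python3 -c "
from h import *
s=st();lip(s)
"
python3 -m pendant '[{"dr":[-0.5,0,2.5],"delta_pos":[0,0,0],"grip":0},{"dr":[0,0,0],"delta_pos":[0,0,0],"grip":0}]' >/dev/null
python3 -c "
from h import *
s=st();lip(s)
t=robot.get_image('top');d=robot.get_image('side')
cv2.imwrite('pics/c8.png',np.hstack([crop(t,250,120,120,130,3.3),crop(d,205,100,120,130,3.3)]))
"
```

```text
14.75 [  8.6  34.9  -3.4 104.5 -56.3  41.2  24.9] [625.3  71.2 288.6] [[-0.335, 0.27, 0.903], [-0.716, 0.55, -0.43], [-0.613, -0.79, 0.009]] [ 0.4 -0.4 -5.9] [-1.3  0.7 -0. ] 15.3
lip u 232.1 side 1.8 z 177.9 tilt 37.8 roll 0.5
14.95 [ 13.5  35.9  -8.9 104.7 -56.3  40.2  26.2] [626.1  67.3 287.6] [[-0.325, 0.278, 0.904], [-0.692, 0.582, -0.428], [-0.645, -0.764, 0.003]] [ 0.1 -0.2 -4.8] [-1.24  0.62  0.02] 15.2
lip u 233.7 side 0.4 z 176.3 tilt 40.2 roll 0.2
```

View pics/c8.png

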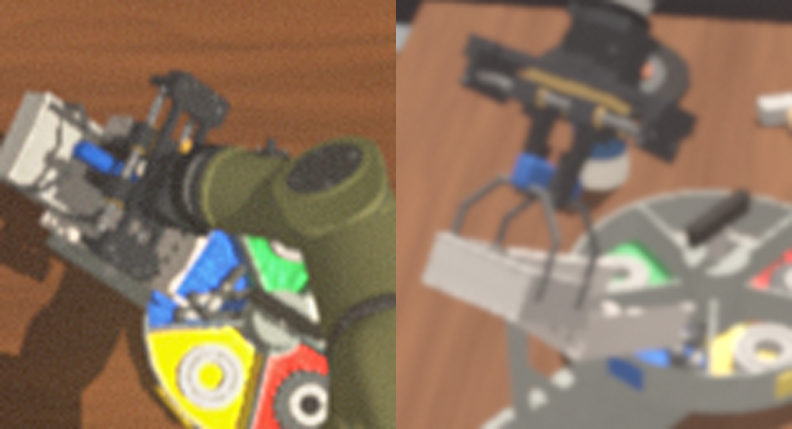

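Bolts are showing in the blue bay around (210,300) in the top crop, and the load has dropped about 2.4 N. I'll tilt slightly more and wait to be sure the pan is empty.

```bash
python3 -m pendant '[{"dr":[0,0,2.5],"delta_pos":[0,-0.001,0],"grip":0},{"dr":[0,0,1.5],"delta_pos":[0,-0.001,0],"grip":0},{"dr":[0,0,0],"delta_pos":[0,0,0],"grip":0},{"dr":[0,0,0],"delta_pos":[0,0,0],"grip":0},{"dr":[0,0,0],"delta_pos":[0,0,0],"grip":0}]' 
python3 -c "
from h import *
s=st();lip(s)
f=[]
for i in range(4): robot.get_image('side'); f.append(robot.get_state()['force'][2])
print(f)
"
```

```text
clock: 15.55
eef_pos: [627.0, 71.8, 290.9]
ee_rot: [[-0.296, 0.297, 0.908], [-0.657, 0.626, -0.42], [-0.693, -0.721, 0.01]]
force: [-0.1, -0.6, -4.8]
gripper_width: 15.3
15.55 [ 20.2  37.2 -18.1 105.5 -56.3  37.3  28.2] [627.   71.8 290.9] [[-0.296, 0.297, 0.908], [-0.657, 0.626, -0.42], [-0.693, -0.721, 0.01]] [-0.1 -0.6 -4.8] [-1.34  0.68 -0.02] 15.3
lip u 245.2 side 2.5 z 179.3 tilt 43.9 roll 0.6
[np.float64(-4.436845177503275), np.float64(-4.092328117886653), np.float64(-4.459221842629473), np.float64(-3.959629711169751)]
```

```bash
python3 -m pendant '[{"dr":[0,0,0],"delta_pos":[-0.014,-0.015,0],"grip":0},{"dr":[0,0,0],"delta_pos":[-0.02,-0.021,0],"grip":0},{"dr":[0,0,-4],"delta_pos":[-0.02,-0.021,0],"grip":0},{"dr":[0,0,-5],"delta_pos":[0,0,0],"grip":0},{"dr":[0,0,-5],"delta_pos":[0,0,0],"grip":0},{"dr":[0,0,-5],"delta_pos":[0,0,0],"grip":0},{"dr":[0,0,-5],"delta_pos":[0,0,0],"grip":0},{"dr":[0,0,-5],"delta_pos":[0,0,0],"grip":0},{"dr":[0,0,-5],"delta_pos":[0,0,0],"grip":0},{"dr":[0,0,-5],"delta_pos":[0,0,0],"grip":0},{"dr":[0,0,-3],"delta_pos":[0,0,0],"grip":0},{"dr":[0,0,0],"delta_pos":[0,0,0],"grip":0}]' 
python3 -c "
from h import *
s=st();tool(s,[417,338,350],-29.2);lip(s)
"
```

```text
clock: 16.95
eef_pos: [619.1, 78.3, 372.1]
ee_rot: [[-0.415, -0.005, 0.91], [-0.91, 0.007, -0.415], [-0.004, -1.0, -0.007]]
force: [-0.4, 0.0, -5.1]
gripper_width: 15.2
16.95 [-17.9  32.9  12.4  79.1  -7.6  69.  -29.2] [619.1  78.3 372.1] [[-0.415, -0.005, 0.91], [-0.91, 0.007, -0.415], [-0.004, -1.0, -0.007]] [-0.4  0.  -5.1] [-0.    0.1  -0.04] 15.2
delta_pos [-0.1522  0.0249 -0.2915] z az -24.54 dr_y 4.66
lip u 170.9 side 1.3 z 293.8 tilt 0.2 roll -0.4
```

```bash
python3 -m pendant '[{"dr":[0,0,0],"delta_pos":[-0.01,0,-0.018],"grip":0},{"dr":[0,0.5,0],"delta_pos":[-0.016,0,-0.03],"grip":0},{"dr":[0,0.6,0],"delta_pos":[-0.016,0,-0.03],"grip":0},{"dr":[0,0.6,0],"delta_pos":[-0.016,0,-0.03],"grip":0},{"dr":[0,0.6,0],"delta_pos":[-0.016,0,-0.03],"grip":0},{"dr":[0,0.6,0],"delta_pos":[-0.016,0,-0.03],"grip":0},{"dr":[0,0.6,0],"delta_pos":[-0.016,0,-0.03],"grip":0},{"dr":[0,0.6,0],"delta_pos":[-0.016,0,-0.03],"grip":0},{"dr":[0,0.5,0],"delta_pos":[-0.014,0,-0.028],"grip":0},{"dr":[0,0,0],"delta_pos":[-0.008,0,-0.015],"grip":0},{"dr":[0,0,0],"delta_pos":[0,0,0],"grip":0}]' 
python3 -c "
from h import *
s=st();tool(s,[417,338,200],-29.2)
t=robot.get_image('top');d=robot.get_image('side')
cv2.imwrite('pics/c9.png',np.hstack([crop(t,275,150,110,120,3.6),crop(d,220,145,130,120,3)[:360]][:1]+[crop(d,240,150,110,120,3.6)]))
"
```

```text
clock: 18.05
eef_pos: [429.0, 336.8, 376.4]
ee_rot: [[-0.497, -0.018, 0.867], [-0.867, 0.027, -0.497], [-0.014, -0.999, -0.029]]
force: [-0.1, 0.2, -4.4]
gripper_width: 15.2
18.05 [-49.7  25.1  12.3  92.7  -7.9  62.8 -64.7] [429.  336.8 376.4] [[-0.497, -0.018, 0.867], [-0.867, 0.027, -0.497], [-0.014, -0.999, -0.029]] [-0.1  0.2 -4.4] [-0.14  0.09  0.06] 15.2
delta_pos [ 0.0075  0.1765 -0.0059] z az -29.81 dr_y -0.61
```

View pics/c9.png

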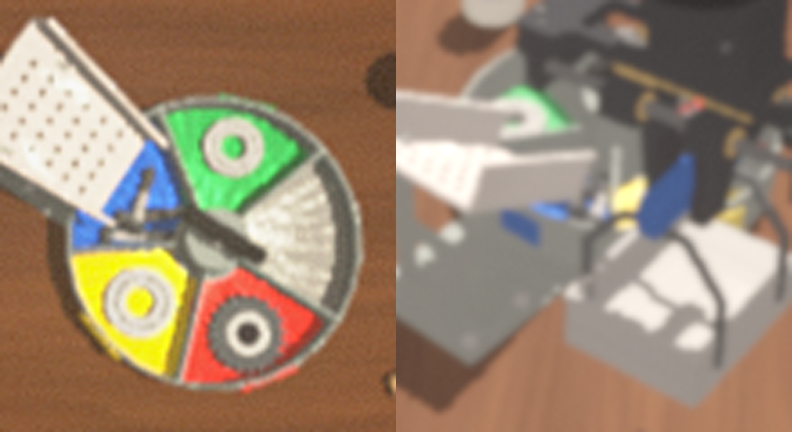

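Bolts lie in the blue bay (about (140,210) in the left crop), the chute and pan are empty, and the carousel has not shifted. Levelling and setting the pan down.

```bash
python3 -m pendant '[{"dr":[0.8,0,-0.4],"delta_pos":[0.007,0.015,-0.006],"grip":0},{"dr":[0.8,0,-0.4],"delta_pos":[0,0.03,0],"grip":0},{"dr":[0,0,0],"delta_pos":[0,0.03,0],"grip":0},{"dr":[0,0,0],"delta_pos":[0,0.03,0],"grip":0},{"dr":[0,0,0],"delta_pos":[0,0.03,0],"grip":0},{"dr":[0,0,0],"delta_pos":[0,0.03,0],"grip":0},{"dr":[0,0,0],"delta_pos":[0,0.03,0],"grip":0},{"dr":[0,0,0],"delta_pos":[0,0.02,0],"grip":0},{"dr":[0,0,0],"delta_pos":[0,0.01,0],"grip":0},{"dr":[0,0,0],"delta_pos":[0,0,0],"grip":0}]' 
python3 -c "
from h import *
s=st();tool(s,[417,338,93],-29.2);lip(s)
"
```

```text
clock: 19.15
eef_pos: [441.5, 311.6, 148.1]
ee_rot: [[-0.532, 0.017, 0.846], [-0.847, -0.003, -0.532], [-0.007, -1.0, 0.016]]
force: [-0.6, -1.3, -3.9]
gripper_width: 15.4
19.15 [-45.9  41.    8.8 110.5 -10.5  28.5 -62.2] [441.5 311.6 148.1] [[-0.532, 0.017, 0.846], [-0.847, -0.003, -0.532], [-0.007, -1.0, 0.016]] [-0.6 -1.3 -3.9] [-0.03  0.16  0.  ] 15.4
delta_pos [-0.009   0.0545 -0.0357] z az -32.15 dr_y -2.95
lip u 262.3 side 288.3 z 69.5 tilt 0.4 roll 0.9
```

```bash
python3 -m pendant '[{"dr":[-0.4,-1.5,-0.4],"delta_pos":[-0.005,0,-0.018],"grip":0},{"dr":[-0.5,-1.5,0],"delta_pos":[-0.004,0,-0.018],"grip":0},{"dr":[0,0,0],"delta_pos":[0,0.01,0],"grip":0},{"dr":[0,0,0],"delta_pos":[0,0.015,0],"grip":0}]' 
python3 -c "
from h import *
s=st();tool(s,[417,338,93],-29.2);lip(s)
"
```

```text
clock: 19.55
eef_pos: [418.2, 341.6, 126.7]
ee_rot: [[-0.486, 0.008, 0.874], [-0.874, 0.007, -0.486], [-0.01, -1.0, 0.004]]
force: [0.3, -0.8, -4.1]
gripper_width: 15.3
19.55 [-48.4  43.    7.1 111.2 -11.   25.8 -62.5] [418.2 341.6 126.7] [[-0.486, 0.008, 0.874], [-0.874, 0.007, -0.486], [-0.01, -1.0, 0.004]] [ 0.3 -0.8 -4.1] [-0.1   0.03 -0.03] 15.3
delta_pos [0.0041 0.0336 0.0006] z az -29.06 dr_y 0.14
lip u 274.4 side 321.2 z 47.9 tilt 0.6 roll 0.2
```

```bash
python3 -m pendant '[{"dr":[0,0,-0.5],"delta_pos":[0.004,0.01,0],"grip":0},{"dr":[0,0,0],"delta_pos":[0,0.01,0],"grip":0},{"dr":[0,0,0],"delta_pos":[0,0.006,0],"grip":0},{"dr":[0,0,0],"delta_pos":[0,0.003,0],"grip":0}]' 
python3 -c "
from h import *
s=st();tool(s,[417,338,93],-29.2);lip(s)
"
```

```text
clock: 19.95
eef_pos: [415.9, 338.3, 95.1]
ee_rot: [[-0.484, 0.004, 0.875], [-0.875, -0.002, -0.484], [-0.0, -1.0, 0.004]]
force: [-0.6, -0.5, -4.3]
gripper_width: 15.4
19.95 [-47.9  46.    6.2 112.3 -11.3  22.2 -62.1] [415.9 338.3  95.1] [[-0.484, 0.004, 0.875], [-0.875, -0.002, -0.484], [-0.0, -1.0, 0.004]] [-0.6 -0.5 -4.3] [-0.05  0.09 -0.01] 15.4
delta_pos [-0.0003  0.0021  0.0011] z az -28.96 dr_y 0.24
lip u 269.6 side 321.0 z 17.1 tilt 0.0 roll 0.2
```

```bash
python3 -m pendant '[{"dr":[0,0,0],"delta_pos":[0,0.002,0],"grip":0},{"dr":[0,0,0],"delta_pos":[0,0.001,0],"grip":0},{"dr":[0,0,0],"delta_pos":[0,0,0],"grip":0}]'
```

```text
clock: 20.25
eef_pos: [416.3, 338.2, 92.5]
ee_rot: [[-0.485, 0.004, 0.875], [-0.875, -0.001, -0.485], [-0.001, -1.0, 0.004]]
force: [0.5, 0.3, -3.9]
gripper_width: 15.4
```

```bash
python3 -m pendant '[{"dr":[0,0,0],"delta_pos":[0,0.001,0],"grip":0},{"dr":[0,0,0],"delta_pos":[0,0.001,0],"grip":0}]'
```

```text
clock: 20.45
eef_pos: [416.6, 338.4, 92.2]
ee_rot: [[-0.485, 0.005, 0.874], [-0.874, -0.0, -0.485], [-0.002, -1.0, 0.005]]
force: [-2.9, -1.8, 10.0]
gripper_width: 15.4
```

Contact (force +10 N). Release slowly, then back straight off.

```bash
python3 -m pendant '[{"dr":[0,0,0],"delta_pos":[0,0,0],"grip":0.3},{"dr":[0,0,0],"delta_pos":[0,0,0],"grip":0.3},{"dr":[0,0,0],"delta_pos":[0,0,0],"grip":0.4},{"dr":[0,0,0],"delta_pos":[0,-0.002,0],"grip":0.5},{"dr":[0,0,0],"delta_pos":[0,-0.01,0],"grip":0.5},{"dr":[0,0,0],"delta_pos":[0,-0.02,0],"grip":0.5},{"dr":[0,0,0],"delta_pos":[0,-0.03,0],"grip":0.5},{"dr":[0,0,0],"delta_pos":[0,-0.04,0],"grip":0.5},{"dr":[0,0,0],"delta_pos":[0,-0.04,0],"grip":0.5},{"dr":[0,0,0],"delta_pos":[0,-0.04,0],"grip":0.5}]'
python3 -m pendant '[{"dr":[0,0,0],"delta_pos":[-0.04,0,0],"grip":0.5},{"dr":[0,0,0],"delta_pos":[-0.045,0,0],"grip":0.5},{"dr":[0,0,0],"delta_pos":[-0.045,0,0],"grip":0.5},{"dr":[0,0,0],"delta_pos":[-0.045,0,0],"grip":0.5},{"dr":[0,0,0],"delta_pos":[0,0,0],"grip":0.5},{"dr":[0,0,0],"delta_pos":[0,0,0],"grip":0.5}]'
python3 -c "
from h import *
s=st()
t=robot.get_image('top');d=robot.get_image('side')
cv2.imwrite('pics/c10.png',np.vstack([crop(t,160,130,280,150,2),crop(d,160,110,280,260,2)])[:800] if 0 else np.hstack([crop(t,150,110,240,190,1.65),cv2.resize(d['img'][90:380,150:390],None,fx=1.65,fy=1.65)[:313]]) )
cv2.imwrite('pics/c10.png',np.hstack([crop(t,165,135,220,220,1.8),crop(d,165,140,220,220,1.8)]))
for n,r in(('top',t),('side',d)):
    m=cv2.inRange(cv2.cvtColor(r['img'],cv2.COLOR_BGR2HSV),(100,120,60),(125,255,255));k,l,q,c=cv2.connectedComponentsWithStats(m)
    print(n,[(q[i].tolist(),c[i].round(1)) for i in range(1,k) if q[i,4]>60])
"
```

```text
clock: 21.45
eef_pos: [414.5, 336.8, 280.2]
ee_rot: [[-0.486, 0.001, 0.874], [-0.874, -0.004, -0.486], [0.003, -1.0, 0.003]]
force: [1.0, 0.4, -0.3]
gripper_width: 44.1
clock: 22.05
eef_pos: [504.7, 494.2, 294.1]
ee_rot: [[-0.489, 0.014, 0.872], [-0.872, 0.007, -0.489], [-0.013, -1.0, 0.009]]
force: [-0.1, -0.6, 0.2]
gripper_width: 43.8
22.05 [-54.1  43.6  12.5  71.1  -9.1  65.4 -70.5] [504.7 494.2 294.1] [[-0.489, 0.014, 0.872], [-0.872, 0.007, -0.489], [-0.013, -1.0, 0.009]] [-0.1 -0.6  0.2] [-0.09  0.15 -0.06] 43.8Traceback (most recent call last):
  File "<string>", line 5, in <module>
    cv2.imwrite('pics/c10.png',np.vstack([crop(t,160,130,280,150,2),crop(d,160,110,280,260,2)])[:800] if 0 else np.hstack([crop(t,150,110,240,190,1.65),cv2.resize(d['img'][90:380,150:390],None,fx=1.65,fy=1.65)[:313]]) )
                                                                                                                ~~~~~~~~~^^^^^^^^^^^^^^^^^^^^^^^^^^^^^^^^^^^^^^^^^^^^^^^^^^^^^^^^^^^^^^^^^^^^^^^^^^^^^^^^^^^^^^^^^^^^^^^^
    return _nx.concatenate(arrs, 1, dtype=dtype, casting=casting)
           ~~~~~~~~~~~~~~~^^^^^^^^^^^^^^^^^^^^^^^^^^^^^^^^^^^^^^^
ValueError: all the input array dimensions except for the concatenation axis must match exactly, but along dimension 0, the array at index 0 has size 314 and the array at index 1 has size 313
```

```bash
python3 -c "
from h import *
t=robot.get_image('top');d=robot.get_image('side')
a=crop(t,165,135,285,140,2.8);b=cv2.resize(d['img'][90:370,150:400],(266,298))
cv2.imwrite('pics/c11.png',np.vstack([a[:340,:800] if a.shape[1]>800 else a[:340], np.zeros((208,a.shape[1],3),np.uint8)]) if 0 else np.vstack([crop(t,165,135,285,130,2.1)[:270],np.hstack([crop(d,150,95,250,115,1.2*2-.0)[:276,:598]])]))
" ; python3 -c "
import cv2;print(cv2.imread('pics/c11.png').shape)"
python3 - <<'E'
import sys; sys.path.insert(0,'.')
import os; os.chdir('.')
from h import *
t=robot.get_image('top');d=robot.get_image('side')
cv2.imwrite('pics/c12.png',np.hstack([crop(t,165,135,220,330 if 0 else 220,1.8),crop(d,165,140,220,220,1.8)]))
for n,r in(('top',t),('side',d)):
    m=cv2.inRange(cv2.cvtColor(r['img'],cv2.COLOR_BGR2HSV),(100,120,60),(125,255,255));k,l,q,c=cv2.connectedComponentsWithStats(m)
    print(n,[(q[i].tolist(),c[i].round(1).tolist()) for i in range(1,k) if q[i,4]>60])
E
```

```text
(546, 598, 3)
top [([304, 189, 21, 21, 174], [315.2, 200.5]), ([192, 232, 23, 15, 91], [202.7, 238.8])]
side [([309, 277, 20, 27, 135], [319.0, 290.0]), ([203, 367, 11, 43, 187], [208.2, 386.2]), ([292, 401, 20, 19, 175], [300.2, 411.0])]
```

View pics/c12.png

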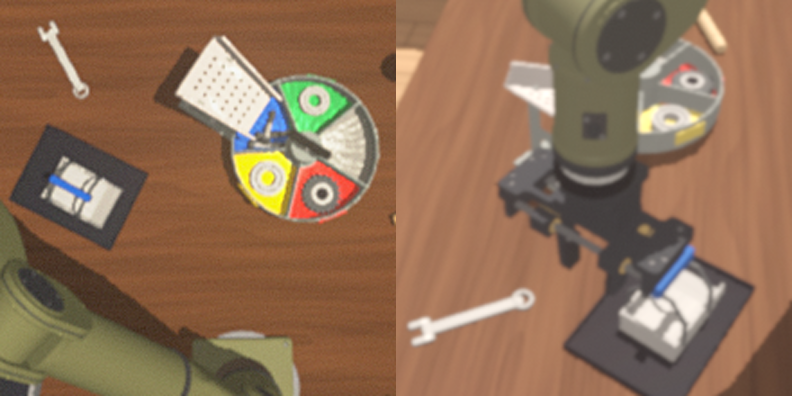

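The pan stands empty and upright on its tray (handle centroid (202.7,238.8), was (202.9,238.9)). The bolts are in the blue bay under the chute, the spanner is unmoved, and the arm is clear.

```bash
python3 -c "
from rig import robot
print(robot.sign_off())"
```

```text
the job is handed in; nothing more can be done
None
```

The job is handed in at about 22 s of the 72 s allowed: the blue compartment is under the chute, the three bolts are in it, and the empty pan is back on its tray. No verdict was reported.

- **Carousel:** I turned it about 129° clockwise by the T-bar. The dividers put blue at about 55.6° and the chute at about 55.6°. Single readings scattered by 1–2°. Later pictures showed no shift.
- **Pour:** I tipped the steel pan nose-down to about 44° in the chute. The wrist load fell by about 2.6 N, which matches three 85 g bolts. The top view shows the bolts in the blue compartment, though they overlap there and I could not count them singly, and the chute is clear.
- **Pan:** It stands upright on its drip tray, with its handle within 0.2 pixel of the starting position in the top view.
- **Bystanders:** The spanner was in place in the last picture. The can and hammer were mostly out of frame; the arm never went near them and no unexpected forces appeared, but I did not measure them at the end.
- **Corrections on the way:** Both grasps drifted 5–10 mm as the fingers closed and had to be corrected. Joint 5 came within about 1° of its limit during the pour but did not pass it.

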